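# Close the dishwasher-tablet box by tucking its flap

## Task

Close the dishwasher-tablet box on the kitchen counter: with the fingertips, fold its hinged white flap over the opening against its light spring, and while pressing it flat push it by its ridge towards the lip until its edge is tucked well beneath the lip and it stays shut by itself. Only push: do not lift or shift the box, and leave it and the things around it standing where they are. Then take the fingers away.

Things in the scene. Friction and masses are not known exactly. Their poses are not given: they have to be found in the camera images.
- caddy: the tablet box: open grey plastic box of dishwasher tablets, 180 mm long (its x) x 160 wide (its y), rim 75 high, loose on the counter, heavy (2 to 3 kg). Origin: centre of its underside; x points from the hinge side (roughly towards the robot) to the lip side, z up. At the lip side a ledge, top 79 above the counter, carries the lip
- hinge_line (a point): middle of the flap's hinge axis, fixed on the box at x = -85, y = 0, 81 mm above the counter; the axis runs along the box's y
- lip_edge (a point): middle of the lip's lower edge on the hinge side, at x = 62, y = 0 of the box, 89 mm above the counter. The lip is a plate 110 wide and 4 thick over the ledge, from x = 62 to x = 90, underside 89 and top 93 above the counter; the slot under it is 10 high, open towards the hinge, closed from x = 82
- flap_edge (a point): middle of the flap's free edge, half-way through its thickness. The flap is a white rigid plate 150 mm wide and 4 thick, reaching from 10 to 140 from the hinge axis while drawn back
- ridge (a point): middle of the crest of the thumb ridge: a straight bar 70 mm long (along the hinge), 8 thick and 12 high on the flap's outer face (the upper face when folded over), its middle 85 from the hinge axis while drawn back, its crest 14 from the plate's mid-plane
- flap (a joint): fold angle in rad: 0 flat over the box, 1.57 upright, more leans back away from the box (stop 2.1). A light spring opens it: holding it flat takes about 2 N at the ridge; let go untucked it springs up. Tucked, it rests against the lip's underside at about 0.04; on top of the lip it reads 0.09 or more
- tuck (a joint): how far the flap has slid out along its plane, away from the hinge, in m: 0 drawn back (as at the start), 0.020 the stop. It slides in a slotted hinge against about 2.5 N of friction and stays where left. Flat and drawn back, its edge is 7 mm short of the lip; at 0.020 it is 13 mm beneath it
- tumbler: clear glass tumbler, 68 across and 95 tall, beside the tablet box on its left; a bystander; sizes in mm, origin at its underside
- jar: amber glass jar with a steel cap, 66 across and 85 tall, beside the tablet box on its right; a bystander; sizes in mm, origin at its underside
- mug: white mug, 78 across and 90 tall, farther off to the left; a bystander; sizes in mm, origin at its underside
- bowl: blue bowl, 140 across and 60 tall, farther off to the left; a bystander; sizes in mm, origin at its underside
- soap: green washing-up bottle, 60 across and 180 tall, farther off to the right; a bystander; sizes in mm, origin at its underside
- brush: wooden-handled brush 220 long lying on the counter on the right; a bystander; size in mm

How it is judged:
By the outcome, as a careful person would: the job done as asked, in the order asked, and still so for the second after the job is handed in, with the robot touching nothing.
It also fails if it takes over 45 s, if anything falls off the work surface, if the arm or the gripper's body presses on something with over 40 N, if the wrist force passes 120 N, or if a joint passes its speed limit or range.

## Robot

A 6-joint arm with a two-finger parallel gripper is mounted at the origin on the work surface. World frame = base frame: x ahead of the robot, y to its left, z up, the work surface at z = 0. Lengths are in m, angles in rad, forces in N, time in s.
With the tool pointing down it reaches from about 0.375 to 0.925 m from the base axis. Payload 5.7 kg.
Tool frame: the origin (TCP) lies midway between the tips of the shut fingers; the grasp point (between the pads) lies 19 mm behind it; z points along the fingers, y is the line along which they close (so a half turn about z gives the same grasp; the last joint's range is limited). The gripper opens to 88 mm and grips with 3 to 60 N. Pads are 20 mm wide; open, the fingers measure 115 mm over their backs; the gripper's body (75 mm by 178 mm) begins 61 mm behind the grasp point.
Start: joints at [1.101, 0.359, 1.51, -0, 1.272, -0.115], TCP at [0.208, 0.563, 0.223] pointing down, gripper open.
Joint ranges: [-2.97, 2.97], [-1.01, 2.36], [0.21, 2.38], [-0.96, 4.11], [0.2, 2.71], [-2.98, 2.98]. Speed limits (rad/s): [2.39, 2.39, 3.14, 3.14, 3.14, 3.14].

## Interface

Orientations are given as a unit quaternion [x, y, z, w].
In Python, from bench import move_ptp, servo_line, goto_joints, move_gripper, sleep, inverse_kinematics, capture, PlanningError, close_job, spot_in, silhouettes, current_clock, current_joint_pos, current_qvel, current_joint_torque, current_position, current_orientation, current_force, current_torque, current_finger_gap, current_grip_force gives the robot as it stands. Calls block until the motion is done:
- move_ptp(position, orientation): joint-space move of the TCP to a pose.
- servo_line(position, orientation=None, rate=0.15, contact_N=None): straight line of the TCP; orientation=None keeps the orientation; rate is the mean speed in m/s. With contact_N (N) it stops when the force on the tool has changed by that much, and returns True; else False.
- goto_joints(angles): joint-space move.
- move_gripper(opening): finger opening in m; the grip force is fixed at half the most; returns when the fingers have stopped.
- sleep(seconds).
- inverse_kinematics(position, orientation): joint angles nearest the present ones, or None.
- capture(name): name is "side" or "top"; returns a dict with "image" (384x512x3 uint8, blue, green, red), "range_z" (384x512 float32, m along the optical axis (not along the pixel's ray), 0 where there is no reading), "intrinsics" (3x3 intrinsics, pixels), "R" (3x3) and "t" (3): a world point X has camera coordinates R X + t. Camera axes: x right, y down, z forward; pixel columns grow to the right and rows downward; lengths in m; the calibration is good to about 2 mm. A picture is of the moment at which its call begins.
A pose or a line that the arm cannot do raises PlanningError and nothing moves.
- close_job(): hands the job in; it is judged then, once.
Trained networks look in the newest picture that a camera, given by its name, has taken for a name from the list of things; names that differ only in an ending like _2 or _b are one class to them, and where a whole thing is asked for, a point or a joint stands for the part that bears it (a point fixed in the world has none). Each returns a list of dicts, best first, with "conf" (0 to 1); they miss things now and then, are a little off and sometimes report something else, mostly with a low value. They report only what shows in the picture. A call takes as long as a camera call.
- spot_in(camera, query): "xy" ([column, row] in pixels, amid what is visible of it).
- silhouettes(camera, query): "region" (384x512 bool, what is visible of it) and "xy" ([column, row] in pixels, amid what is visible of it).
Readings, each from a call of its own:
- current_clock(): time.
- current_joint_pos(): joint angles.
- current_qvel(): joint speeds.
- current_joint_torque(): joint torques, N m.
- current_position(): TCP position.
- current_orientation(): TCP orientation.
- current_force(): force on the tool from outside, world axes, zero at the start.
- current_torque(): the same for the moment, N m.
- current_finger_gap(): finger opening in m.
- current_grip_force(): force on a finger pad.
Only numpy, scipy, OpenCV 4.12 (cv2) and the standard library are available. Lean on these libraries where they do the work, as an engineer would, in place of code of your own. Each camera call takes 0.05 s, during which the arm holds its last target. There are 200 camera calls.

## Working session

There is one attempt and no reset: what is moved stays moved. The work goes in short steps, each a Python script; the robot and the scene stay as the last script left them, time stands still between calls to the robot, and variables do not carry over. Pictures are saved under pics/ and viewed, at most 10 in all, crops included, and the job is handed in when it is done.

```bash
mkdir -p pics; cat > h.py <<'E'
from bench import *
import numpy as np, cv2
def pts(c, mask):
    v,u=np.nonzero(mask&(c["range_z"]>0)); z=c["range_z"][v,u]; K=c["intrinsics"]
    P=np.stack([(u-K[0,2])*z/K[0,0],(v-K[1,2])*z/K[1,1],z],1)
    return (P-c["t"])@c["R"]
def proj(c,X):
    p=c["R"]@np.array(X)+c["t"]; p=c["intrinsics"]@p; return p[:2]/p[2]
E
python3 - <<'E'
from h import *
cs={n:capture(n) for n in("side","top")}
cv2.imwrite("pics/a.png",np.hstack([cv2.resize(cs[n]["image"],(400,300)) for n in cs]))
cv2.imwrite("pics/top.png",cv2.resize(cs["top"]["image"],(800,600)))
for n,c in cs.items():
    print(n,"cam at",(-c["R"].T@c["t"]).round(3))
    for q in("caddy","flap","ridge","flap_edge","hinge_line","lip_edge","tumbler","jar","mug","soap","bowl"):
        for d in silhouettes(n,q)[:1]:
            P=pts(c,d["region"]); print(q,round(d["conf"],2),np.round(d["xy"]),np.median(P,0).round(3),np.percentile(P,2,axis=0).round(3),np.percentile(P,98,axis=0).round(3))
    for q in("ridge","flap_edge","hinge_line","lip_edge"):
        for d in spot_in(n,q)[:1]:
            u,v=np.round(d["xy"]).astype(int); m=np.zeros((384,512),bool); m[v,u]=1
            print("spot",q,round(d["conf"],2),u,v,pts(c,m).round(3))
print(current_orientation(),current_clock())
E
```

```text
side cam at [ 0.16  -1.004  1.135]
caddy 0.89 [260. 182.] [0.57  0.02  0.059] [ 0.475 -0.066  0.006] [0.67  0.13  0.214]
flap 0.68 [230. 161.] [0.496 0.058 0.161] [ 0.465 -0.004  0.005] [0.533 0.2   0.222]
ridge 0.67 [231. 161.] [0.493 0.055 0.168] [ 0.465 -0.003  0.096] [0.526 0.132 0.223]
flap_edge 0.79 [232. 163.] [0.495 0.058 0.165] [ 0.465 -0.005  0.001] [0.562 0.303 0.223]
hinge_line 0.86 [259. 186.] [0.571 0.021 0.06 ] [ 0.475 -0.067  0.007] [0.672 0.13  0.217]
lip_edge 0.86 [257. 188.] [0.571 0.021 0.059] [ 0.475 -0.068  0.003] [0.67  0.134 0.214]
tumbler 0.63 [251. 148.] [0.624 0.182 0.071] [0.593 0.16  0.025] [0.656 0.229 0.098]
jar 0.73 [279. 216.] [ 0.572 -0.133  0.066] [ 0.547 -0.147  0.013] [ 0.605 -0.092  0.089]
mug 0.58 [223. 114.] [0.598 0.432 0.059] [0.567 0.415 0.005] [0.639 0.515 0.094]
soap 0.59 [276. 352.] [ 0.375 -0.532  0.113] [ 0.353 -0.546  0.012] [ 0.404 -0.502  0.181]
bowl 0.94 [171. 127.] [0.411 0.498 0.038] [0.348 0.401 0.006] [0.471 0.533 0.064]
spot ridge 0.93 231 160 [[0.495 0.058 0.17 ]]
spot flap_edge 0.97 231 164 [[0.49  0.046 0.165]]
spot hinge_li
[... 559 characters left out ...]
mbler 0.65 [235. 187.] [0.58  0.036 0.058] [ 0.477 -0.055  0.031] [0.677 0.124 0.216]
jar 0.74 [279. 194.] [ 0.57  -0.112  0.084] [ 0.546 -0.14   0.031] [ 0.599 -0.085  0.09 ]
mug 0.93 [106. 183.] [0.602 0.468 0.037] [ 0.564  0.417 -0.002] [0.64  0.517 0.092]
soap 0.79 [408. 253.] [ 0.38  -0.501  0.118] [ 0.353 -0.531  0.015] [ 0.407 -0.486  0.182]
bowl 0.83 [ 99. 243.] [0.405 0.481 0.024] [ 0.344  0.411 -0.001] [0.469 0.532 0.063]
spot ridge 0.94 220 215 [[0.488 0.073 0.217]]
spot flap_edge 0.69 223 214 [[0.492 0.066 0.187]]
spot hinge_line 0.87 234 192 [[0.571 0.039 0.04 ]]
spot lip_edge 0.9 232 186 [[0.592 0.046 0.032]]
[ 1.76464470e-01  9.84307009e-01 -5.92392473e-05 -1.15799482e-05] 1.6
```

View pics/a.png

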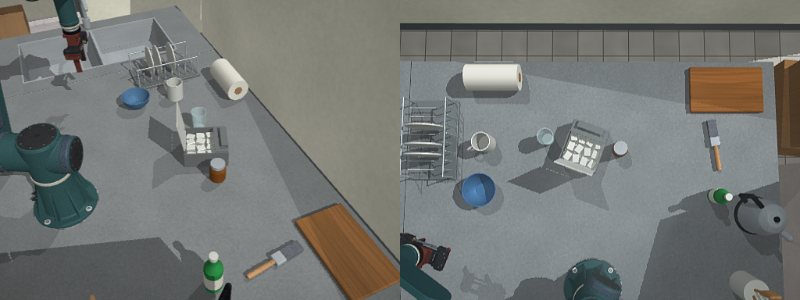

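View pics/top.png

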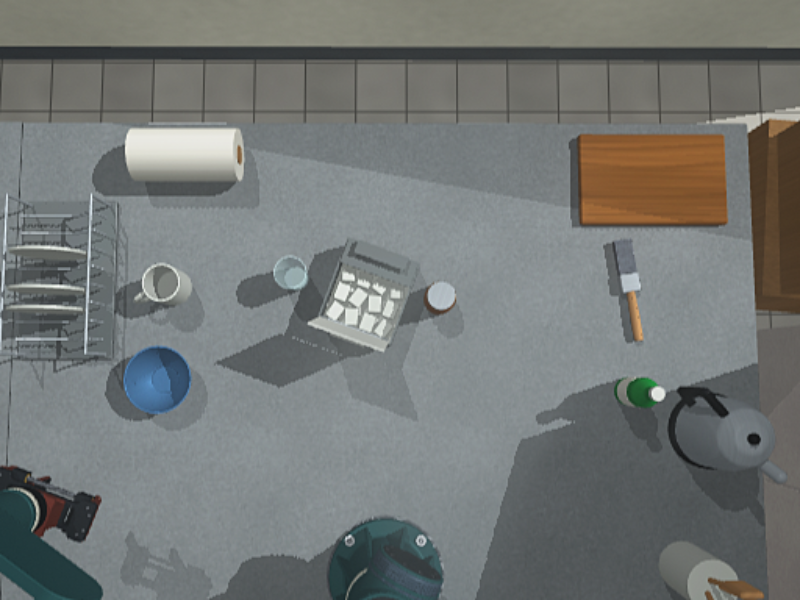

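The top view shows the box at about (365, 295), yawed about −20°. The flap stands upright on its near side, the ridge facing the robot, with the tumbler at (291, 272) and the jar at (441, 297). Next I fit the box pose and the flap angle.

```bash
python3 - <<'E'
from h import *
for n in("top","side"):
    c=capture(n)
    P=pts(c,np.ones((384,512),bool))
    near=(np.hypot(P[:,0]-.57,P[:,1]-.035)<.135)
    R=P[near&(P[:,2]>.068)&(P[:,2]<.098)]
    # drop jar/tumbler
    R=R[(np.hypot(R[:,0]-.573,R[:,1]+.115)>.04)&(np.hypot(R[:,0]-.624,R[:,1]-.187)>.045)]
    r=cv2.minAreaRect(R[:,:2].astype(np.float32)); print(n,len(R),r, cv2.boxPoints(r).round(3).tolist())
    L=R[(R[:,2]>.088)]; 
    if len(L)>10: print(" lip/hinge pts",len(L),cv2.minAreaRect(L[:,:2].astype(np.float32)),np.median(L[:,2]))
    F=P[near&(P[:,2]>.1)]
    m=F.mean(0); w=np.linalg.svd(F-m)[2] if len(F)<3000 else np.linalg.eigh(np.cov(F.T))[1].T[::-1]
    print(" flap",len(F),m.round(3),"normal",w[2].round(3),F.min(0).round(3),F.max(0).round(3))
    E=F[F[:,2]>F[:,2].max()-.008]; print(" edge",E.mean(0).round(3),E.min(0).round(3),E.max(0).round(3))
    cv2.imwrite(f"pics/c_{n}.png",cv2.resize(c["image"][110:250,150:310],(800,600) if 0 else (640,560),interpolation=cv2.INTER_CUBIC))
E
```

```text
top 1021 ((0.5880252718925476, 0.032857321202754974), (0.16064035892486572, 0.17912450432777405), 69.88114929199219) [[0.47600001096725464, -0.012000000104308128], [0.6439999938011169, -0.0729999989271164], [0.699999988079071, 0.07699999958276749], [0.5320000052452087, 0.13899999856948853]]
 lip/hinge pts 285 ((0.5895423889160156, 0.03415887802839279), (0.13769134879112244, 0.1764666736125946), 69.997314453125) 0.09295216536073965
 flap 387 [0.494 0.068 0.173] normal [-0.92   0.335 -0.205] [ 0.459 -0.004  0.1  ] [0.661 0.139 0.224]
 edge [0.487 0.074 0.22 ] [0.459 0.001 0.217] [0.514 0.139 0.224]
side 890 ((0.5910006165504456, 0.03475186228752136), (0.17328989505767822, 0.17953278124332428), 68.89420318603516) [[0.47600001096725464, -0.014000000432133675], [0.6439999938011169, -0.07800000160932541], [0.7059999704360962, 0.08299999684095383], [0.5379999876022339, 0.14800000190734863]]
 lip/hinge pts 235 ((0.5900678634643555, 0.029928483068943024), (0.15076279640197754, 0.17797939479351044), 68.19854736328125) 0.09364911275253339
 flap 365 [0.495 0.058 0.17 ] normal [-0.897  0.347 -0.275] [ 0.46  -0.054  0.1  ] [0.677 0.142 0.224]
 edge [0.487 0.067 0.22 ] [ 0.46  -0.005  0.216] [0.515 0.142 0.224]
```

View pics/c_side.png

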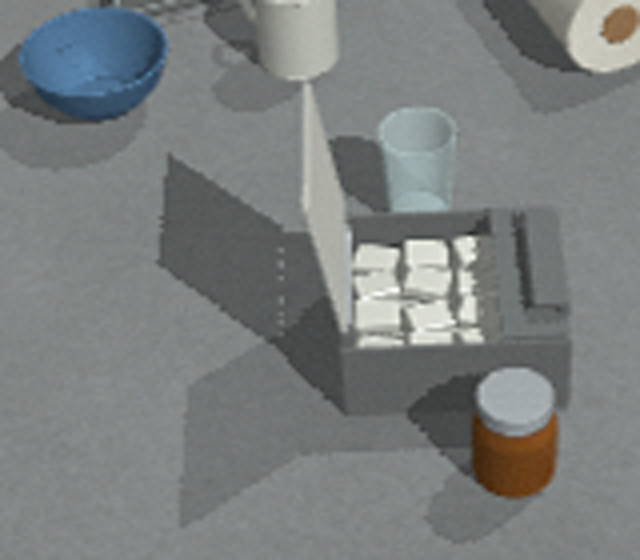

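View pics/c_top.png

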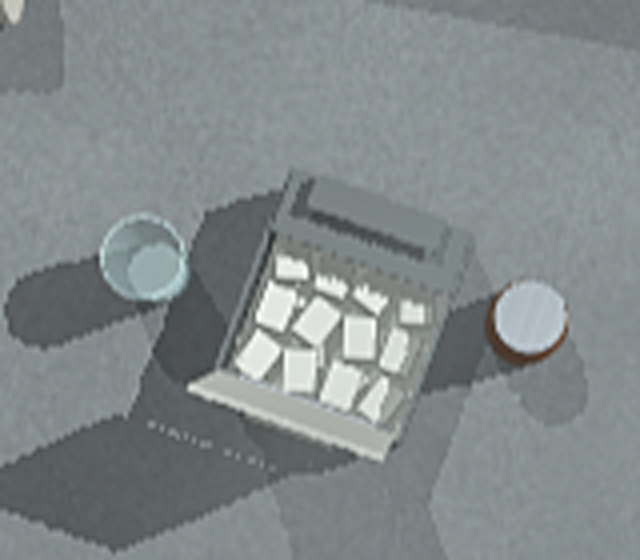

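```bash
cat >> h.py <<'E'
from scipy.spatial.transform import Rotation as Rot
YAW=np.radians(-20.1); ex=np.array([np.cos(YAW),np.sin(YAW),0]); ey=np.array([-ex[1],ex[0],0]); ez=np.array([0,0,1.])
BOX=np.array([.588,.033,0]); H=BOX-.085*ex+.081*ez
def quat(phi):
    z=np.sin(phi)*ex-np.cos(phi)*ez
    return Rot.from_matrix(np.stack([np.cross(ey,z),ey,z],1)).as_quat()
def pose(r,n,th,phi):   # finger's front lower corner at r along, n off a flap folded to th
    C=H+r*(np.cos(th)*ex+np.sin(th)*ez)+n*(-np.sin(th)*ex+np.cos(th)*ez)
    return C-.010*(np.cos(phi)*ex+np.sin(phi)*ez), quat(phi)
def loc(): return np.array(current_force())@np.stack([ex,ey,ez],1)
ARC=[(.066,.002,np.radians(t),np.radians(t/3)) for t in (125,105,90,75,60,45,30,18)]+[(.068,.003,np.radians(8),np.radians(2))]
E
python3 - <<'E'
from h import *
a=pose(*ARC[0]); pre=(a[0]-.03*ex+.08*ez,a[1])
print(pre[0],current_orientation(),quat(0))
for p in [pre]+[pose(*x) for x in ARC]+[pose(.08,-.002,0,0),pose(.105,0,0,0)]:
    q=inverse_kinematics(*p); print(p[0].round(3), None if q is None else np.round(q,2))
E
```

```text
[0.43589998 0.0886607  0.20726892] [ 1.76467581e-01  9.84306450e-01 -7.05960310e-05 -1.85400792e-05] [0.17450752 0.98465584 0.         0.        ]
[0.436 0.089 0.207] None
[0.464 0.078 0.127] None
[0.483 0.072 0.138] None
[0.498 0.066 0.142] [ 0.19  0.2   2.18 -0.74  0.39 -0.39]
[0.514 0.06  0.141] [ 0.13  0.22  2.1  -0.44  0.47 -0.73]
[0.529 0.055 0.136] [ 0.07  0.25  2.02 -0.26  0.57 -0.94]
[0.542 0.05  0.126] [ 0.03  0.3   1.94 -0.16  0.67 -1.07]
[0.552 0.046 0.114] [ 0.    0.35  1.86 -0.09  0.76 -1.16]
[0.557 0.044 0.102] [-0.02  0.4   1.81 -0.05  0.83 -1.21]
[0.562 0.043 0.093] [-0.04  0.44  1.75 -0.01  0.91 -1.25]
[0.574 0.038 0.079] [-0.05  0.49  1.71 -0.    0.94 -1.27]
[0.597 0.03  0.081] [-0.07  0.51  1.66 -0.    0.97 -1.29]
```

```bash
cat >> h.py <<'E'
ARC=[(.066+.008*np.clip((t-60)/30,0,1),.002,np.radians(t),np.radians(min(t/3,10))) for t in (120,105,90,75,60,45,30,18)]+[(.068,.003,np.radians(8),np.radians(2))]
E
python3 - <<'E'
from h import *
a=pose(*ARC[0]); pre=(a[0]-.015*ex+.08*ez,a[1])
ok=True
for p in [pre]+[pose(*x) for x in ARC]:
    q=inverse_kinematics(*p); ok&=q is not None; print(p[0].round(3), None if q is None else np.round(q,2))
if ok:
    move_gripper(0); move_ptp(*pre); print(current_clock(),current_position(),loc())
    c=capture("side"); cv2.imwrite("pics/pre.png",cv2.resize(c["image"][90:250,130:310],(720,640))[:600])
E
```

```text
[0.448 0.084 0.222] [ 0.1   0.07  1.92 -0.09  1.   -1.08]
[0.463 0.079 0.142] [ 0.08  0.2   2.   -0.1   0.78 -1.07]
[0.479 0.073 0.15 ] [ 0.06  0.21  1.96 -0.1   0.81 -1.1 ]
[0.497 0.066 0.153] [ 0.05  0.23  1.93 -0.09  0.83 -1.12]
[0.514 0.06  0.147] [ 0.03  0.26  1.9  -0.09  0.82 -1.13]
[0.528 0.055 0.137] [ 0.02  0.29  1.89 -0.09  0.8  -1.15]
[0.541 0.05  0.127] [ 0.01  0.32  1.87 -0.09  0.79 -1.16]
[0.552 0.046 0.114] [ 0.    0.35  1.86 -0.09  0.76 -1.16]
[0.557 0.044 0.102] [-0.02  0.4   1.81 -0.05  0.83 -1.21]
[0.562 0.043 0.093] [-0.04  0.44  1.75 -0.01  0.91 -1.25]
4.9667 [0.4487368  0.08466397 0.22245225] [-0.54267268 -0.70454651  1.15305872]
```

View pics/pre.png

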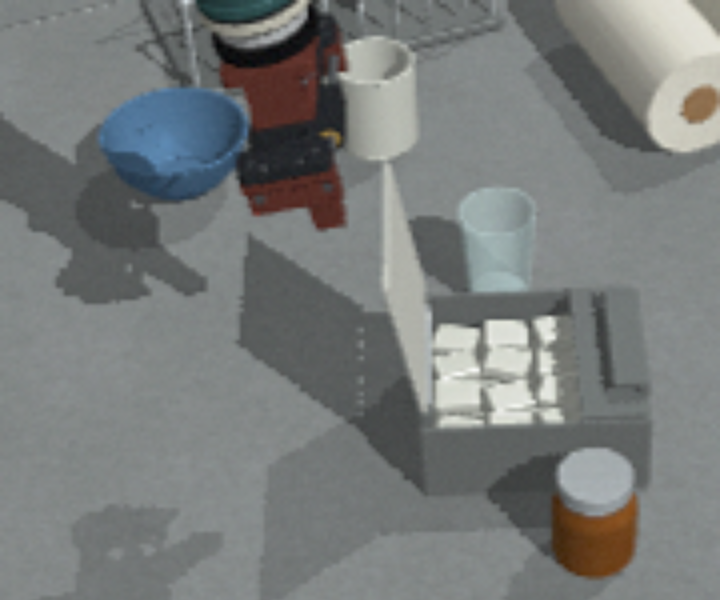

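The picture shows the gripper behind the flap at about (300, 200), clear of everything. The flap's top is at (390, 170). Now I fold the flap along the arc.

```bash
python3 - <<'E'
from h import *
print(current_finger_gap())
for x in ARC:
    hit=servo_line(*pose(*x),rate=.06,contact_N=14); print(np.degrees(x[2]).round(),hit,loc().round(1),round(current_clock(),2))
    if hit: break
c=capture("side"); cv2.imwrite("pics/fold.png",cv2.resize(c["image"][90:250,150:330],(675,600)))
E
```

```text
0.0004069646771854036
120.0 False [ 0.1  0.1 -0.3] 6.53
105.0 False [-0.3  0.2 -0.1] 7.0
90.0 False [ 0.3  0.2 -0.3] 7.47
75.0 False [-0.  -0.1  0.3] 7.94
60.0 False [ 0.   0.3 -0.7] 8.39
45.0 False [-0.1  0.5 -0.2] 8.82
30.0 False [-0.7 -0.5 -0.4] 9.26
18.0 False [0.3 0.1 0.4] 9.62
8.0 False [-0.1 -0.   0.1] 9.95
```

View pics/fold.png

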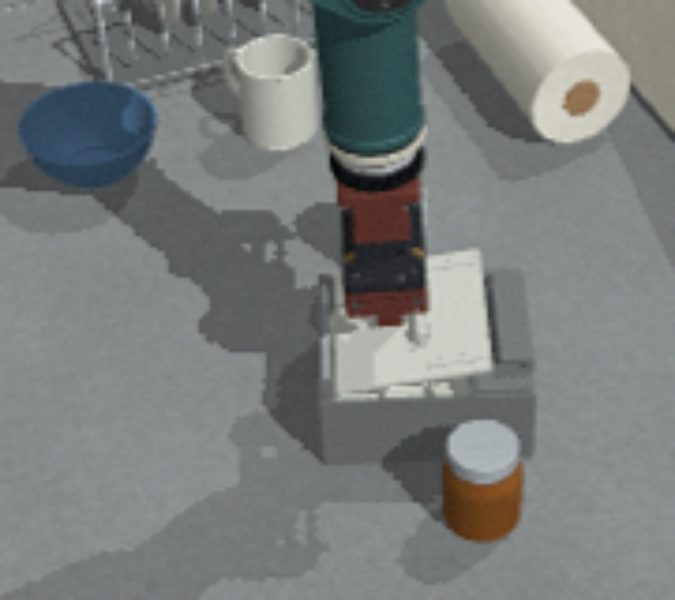

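The flap is nearly flat under the fingertip. The ridge, at about (425, 330), is just ahead of the finger, and the flap edge is short of the lip. Next I press it flat and slide it.

```bash
python3 - <<'E'
from h import *
p=np.array(pose(.068,0,0,0)[0]); p[2]=H[2]-.004
print(servo_line(p,quat(0),rate=.02,contact_N=5)); P=np.array(current_position()); print("z",P[2],loc().round(1))
def l(): return np.round([(np.array(current_position())-H)@ex*1e3+10,current_position()[2]*1e3],1)
print(l())
z=P[2]; q=quat(0); base=(P-H)@ex
for k in range(1,16):
    t=H+ex*(base+.002*k); t[2]=z
    servo_line(t,q,rate=.03); f=np.mean([loc() for _ in range(3)],0)
    print(k,l(),f.round(1),round(current_clock(),2))
    if abs(f[2])>12: z+=.0005
    if abs(f[2])<3: z-=.0005
    if f[0]<-10: break
c=capture("side"); cv2.imwrite("pics/slide.png",cv2.resize(c["image"][110:250,170:330],(640,560)))
E
```

```text
True
z 0.08333117657787831 [-2.5  0.4  8.3]
[67.5 83.3]
1 [69.5 83.3] [-1.4 -0.6  5.7] 10.81
2 [70.5 83.3] [-3.4 -0.2  6.7] 11.06
3 [72.2 83.3] [-3.8  0.5  8.3] 11.31
4 [74.1 83.3] [-4.  -0.5  8.4] 11.56
5 [76.  83.3] [-4.4  0.   8.8] 11.81
6 [77.9 83.3] [-5.2  0.9  8.4] 12.06
7 [79.8 83.3] [-5.2  0.2  8.6] 12.31
8 [81.8 83.3] [-5.   0.2  9. ] 12.56
9 [83.7 83.3] [-4.2 -0.4 10.4] 12.81
10 [85.6 83.3] [-5.7  0.6  9.9] 13.06
11 [87.5 83.4] [-5.9  0.3  9.3] 13.31
12 [88.9 83.3] [-6.8  1.1 11.1] 13.56
13 [88.9 83.3] [-11.4   1.3  15.6] 13.81
```

View pics/slide.png

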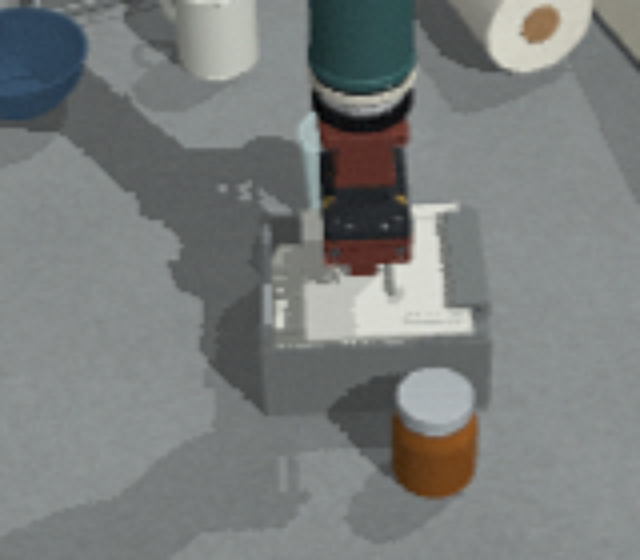

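The flap's edge is now past the lip's front line, with its corner at about (472, 330) visible beside the lip. Force rose sharply at the end, so the slide has reached its stop. I lift straight up and check.

```bash
python3 - <<'E'
from h import *
p=np.array(current_position()); servo_line(p+.05*ez,rate=.05); servo_line(p-.04*ex+.17*ez,rate=.15)
print(loc().round(1))
move_ptp([.30,.36,.30],quat(0))
cs=[]
for n in("top","side"):
    c=capture(n); d=silhouettes(n,"flap")[0]; A=pts(c,np.ones((384,512),bool))
    L=np.stack([(A-BOX)@ex,(A-BOX)@ey,A[:,2]],1)*1e3
    m=(abs(L[:,1])<72)&(L[:,0]>-70)&(L[:,0]<58)&(L[:,2]>60)&(L[:,2]<150)
    s=m&(abs(L[:,0])<58)&(abs(L[:,1])>40)
    k=np.polyfit(L[s,0],L[s,2],1); print(n,"slope",k.round(3),"ridge x,z",L[m&(L[:,2]>92)].mean(0),d["conf"])
    R=A[(abs(L[:,0])<105)&(abs(L[:,1])<88)&(L[:,2]>68)&(L[:,2]<98)]
    print(cv2.minAreaRect(R[:,:2].astype(np.float32)))
    for q in("tumbler","jar"): print(q,np.median(pts(c,silhouettes(n,q)[0]["region"]),0).round(3))
    cs.append(cv2.resize(c["image"][110:250,150:310],(400,350)))
cv2.imwrite("pics/end.png",np.hstack(cs)); print(current_clock())
E
```

```text
[ 0.1  0.3 -0.7]
top slope [5.0000e-02 8.6213e+01] ridge x,z [24.09710447 -1.44867158 95.690564  ] 0.73
((0.5871986746788025, 0.03296419978141785), (0.16031932830810547, 0.18092018365859985), 69.90096282958984)
tumbler [0.628 0.199 0.032]Traceback (most recent call last):
  File "<stdin>", line 14, in <module>
IndexError: list index out of range
```

```bash
python3 - <<'E'
from h import *
cs=[cv2.resize(capture(n)["image"][110:250,150:310],(400,350)) for n in("top","side")]
cv2.imwrite("pics/end.png",np.hstack(cs)); print(current_clock())
E
```

```text
17.775
```

View pics/end.png

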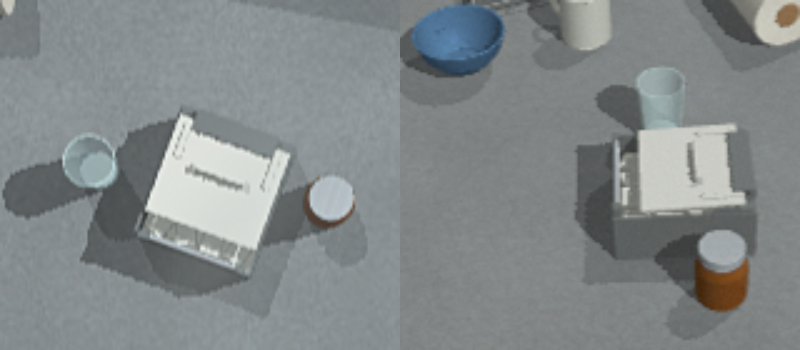

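The flap is shut, with its middle under the lip (top view about (235, 135)) and its corners showing on either side. The box and its neighbours have not moved, so I hand the job in.

```bash
python3 -c "from bench import *; print(close_job())"
```

```text
the job is handed in; nothing more can be done
None
```

The tablet box is closed and handed in: the flap is tucked under the lip (fold about 0.05 rad) and stays shut with the fingers clear, the box is within about 1 mm of where it was, and its neighbours look undisturbed.

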